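# Load the dessert keeper on the bistro table

## Task

Raise the clear lid of the dessert keeper all the way up, and swing up its red stay to its stop so that it props the lid before the lid sinks. Then push the round-bottomed black pot along the wooden deck, without lifting it, until it drops fully home and upright into the dished nest; last, press the service bell and leave everything standing, the bottle, tumbler and pepper mill undisturbed.

Things in the scene. Friction and masses are not known exactly. Their poses are not given: they have to be found in the camera images.
- nest (a point): Centre of the mouth of the dished aluminium nest, level with the deck top, 30 mm above the table. Axes: z up; +y runs from the deck's open end to the nest and on to the lid's hinge (the pot is pushed along +y); +x is the red stay's side. The nest is a cone, mouth radius 47 mm, walls at about 45 deg down to a flat floor 11 mm deep; pot, deck and nest are slippery (friction about 0.2).
- keeper: Dessert keeper, fixed to the table, axes as the nest; origin on the table under the nest. Wooden deck 30 mm high, 166 mm wide (x), from y -350 to +110 mm. Clear walls 8 mm thick at x -83 to -75 and +75 to +83, from y -90 to +90, tops stepping up from 78 to 122 mm above the table towards +y; posts and a back wall 152 mm high at y +100.
- pot: Small lidded cast-iron pot, black with a brass knob, 108 mm wide, 76 mm high, about 0.6 kg, on the deck near its open end. Rounded base with a flat foot 60 mm wide; upright sides from 34 to 54 mm above the foot. Origin: centre of the foot, z up. On the deck its foot is level with the nest's mouth; seated it is about 11 mm lower, flat on the nest's floor, on the nest's axis.
- lid (a joint): Angle of the clear dark-framed lid, 144 x 190 mm: 0 shut, sloping 20 deg down to the deck's open end, blocking the pot; 1.867 at its stop, 3 deg short of upright. Slow-closing: raising takes 5 to 10 N at the handle; let go at its stop it sinks to 1.65 in about 10 s, then faster, to shut. With the stay up, a pin on its side comes to rest on the stay at about 1.65. If it sinks below before that, raise it again.
- lid_handle (a point): Middle of the brass bar handle of the lid: a round bar 12 mm thick and 112 mm clear between brackets, parallel to nest x, 42 mm beyond the lid's front edge; there is free room all round it. It can be pinched from above and turns between the fingers. It lies 232 mm from the hinge axis.
- lid_hinge (a point): Point on the lid's hinge axis (parallel to nest x), in line with the handle's middle, 150 mm above the table. As the lid opens the handle goes up and over towards nest +y.
- stay (a joint): Angle of the red stay, a bar 156 mm long outside the +x wall: 0 lying, tip to the deck's open end, 20 deg below level; vertical at 1.92; at its stop, 2.25, it leans 19 deg past vertical. It turns freely (0.08 kg), falls back before the vertical and on to the stop beyond it. Its head meets the lid's pin, so the lid must be above 1.65 while it is swung up.
- stay_knob (a point): Grip point on the stay's round red side peg: 12 mm thick, parallel to nest x, pointing to nest +x away from the keeper; this point is 135 mm from the stay's pivot and the middle of 44 mm of free peg. It can be pinched from above and turns between the fingers.
- stay_pivot (a point): Point on the stay's pivot axis (parallel to nest x), 105 mm above the table; 37 mm to nest -x of the peg's grip point. As the stay is swung up the peg goes up and over towards nest +y.
- bell (a joint): Travel of the service bell's brass plunger (m): 0 up, 0.006 fully down, which takes about 5 N; it springs back. The bell counts as pressed above 0.004.
- bell_top (a point): Top centre of the bell's brass plunger, 22 mm wide, 65 mm above the table when up; the bell is a steel dome 84 mm across, fixed to the table, at the far left or far right of the work.
- bottle: Glass water bottle, 66 mm wide, 200 mm high, standing on the side where the bell is not; origin under its centre. Leave it alone.
- tumbler: Clear glass tumbler, 74 mm wide, 100 mm high, beyond the keeper; origin under its centre. Leave it alone.
- mill: Dark wooden pepper mill, 54 mm wide, 137 mm high, near the robot on its left; origin under its centre. Leave it alone.
Mind the look-alikes: they are no part of the job. Leave any green look-alike of the pot alone.

How it is judged:
On the way, in this order (a step that is already met when the one before it is completed fails the run):
1. the lid is raised to its stop (joint above 1.75) (value of joint lid above 1.75 rad), for 0.1 s.
2. the stay is swung up to its stop under the still raised lid (value of joint lid above 1.58 rad and value of joint stay above 2.15 rad), for 0.3 s.
3. the pot sits home in the nest with the lid propped (all of step 2 and horizontal distance between pot and nest below 0.005 m and z of pot in the frame of nest below -0.009 m and angle between pot's own z axis and vertical below 0.06 rad), for 0.3 s.
4. the bell is pressed (value of joint bell above 0.004 m).
At the end, for the whole second after the job is handed in: The pot rests in the nest within 5 mm of its axis, at least 9 mm below the deck, upright within 0.06 rad and still; the stay is up (joint above 2.15) and the lid is held open above 1.58; the bell's plunger is released (all of step 3 and linear speed of pot below 0.02 m/s and value of joint bell below 0.002 m); the robot touches nothing.
It fails at once if the pot is lifted more than 25 mm off the deck (z of pot in the frame of nest above 0.025 m).
It fails at once if the pot is tipped over (angle between pot's own z axis and vertical above 0.7 rad).
It fails at once if the bottle is shifted over 25 mm or tipped (distance of bottle from where it was at the start of the episode above 0.025 m or angle between bottle's own z axis and vertical above 0.3 rad).
It fails at once if the tumbler is shifted over 25 mm or tipped (distance of tumbler from where it was at the start of the episode above 0.025 m or angle between tumbler's own z axis and vertical above 0.3 rad).
It fails at once if the mill is shifted over 25 mm or tipped (distance of mill from where it was at the start of the episode above 0.025 m or angle between mill's own z axis and vertical above 0.3 rad).
It also fails if it takes over 72 s, if anything falls off the work surface, if the arm or the gripper's body presses on something with over 40 N, if the wrist force passes 120 N, or if a joint passes its speed limit or range.

## Robot

A 7-joint arm with a two-finger parallel gripper is mounted at the origin on the work surface. World frame = base frame: x ahead of the robot, y to its left, z up, the work surface at z = 0. Lengths are in m, angles in rad, forces in N, time in s.
With the tool pointing down it reaches from about 0.4 to 0.9 m from the base axis. Payload 5.5 kg.
Tool frame: the origin (TCP) lies at the very end of the fingers, on their centre line; the grasp point (between the pads) lies 19 mm behind it; z points along the fingers, y is the line along which they close (so a half turn about z gives the same grasp; the last joint's range is limited). The gripper opens to 92 mm and grips with 3 to 60 N. Pads are 19 mm wide; open, the fingers measure 130 mm over their backs; the gripper's body (75 mm by 190 mm) begins 47 mm behind the grasp point.
Start: joints at [1.377, 0.501, -0.427, 1.55, 0.221, 1.138, -0.21], TCP at [0.287, -0.583, 0.227] pointing down, gripper open.
Joint ranges: [-2.88, 2.88], [-0.31, 2.03], [-1.54, 1.56], [0.2, 2.42], [-1.41, 4.55], [0.19, 2.02], [-2.57, 2.57]. Speed limits (rad/s): [2.57, 2.57, 3.14, 3.14, 3.14, 3.14, 3.14].

## Interface

Orientations are given as a unit quaternion [w, x, y, z].
In Python, from bench import state, read_camera, job_done gives the robot as it stands.
- The arm moves only by the tool send_rows, never from a script. Its argument "commands" is a list of rows, each a list of 4 numbers: the shift along the tool's x, y, z in units of 60 mm (1.0 is 60 mm), then the turn about the tool's z in units of 10 degrees (1.0 is 10 degrees). A call has 1 to 20 rows; each row shifts and turns the commanded pose from where the row before left it, along the tool's axes as they then stand; what a row does not reach is not made up. A row lasts 1/8 s, in which the tool goes at most 62.5 mm and 10.7 degrees, less where a joint would pass 70% of its speed; a pose out of reach is approached as far as the arm can. A call is refused whole if a number of a shift passes 1 or a number of a turn 1, either way. A call with a gripper value outside its range is refused whole. "gripper" is the finger opening in mm, from 0 to 91.8, set as the call begins (left out, the last holds). The fingers move at their own pace and stop on an object; "grip_force" is the grip in N (left out, the last holds). Time passes only in rows, so rows that do not move let the fingers close. It gives the time, the measured TCP pose, the force, the opening and the grip force at its end, in the units of the state.
- state(): the state, without advancing time (a new reading comes with each control period).
- read_camera(name): name is "scene" or "top" or "wrist"; returns a dict with "frame" (384x512x3 uint8, blue, green, red), "fx", "fy", "cx", "cy" (pixels), "dist" ([k1, k2, p1, p2, k3] as OpenCV has them; the pictures are not rectified), "rvec" (rotation vector, rad) and "tvec" (3), from world to camera coordinates, as OpenCV has them. Camera axes: x right, y down, z forward; pixel columns grow to the right and rows downward; lengths in m; the calibration is good to about 2 mm. A picture is of the moment at which its call begins. There is no depth.
- job_done(): hands the job in; it is judged then, once.
The state is a dict: "time_s": time; "joint_positions": joint angles; "qd": joint speeds; "tau": joint torques, N m; "ee_pos": TCP position; "tcp_rot": TCP orientation; "ft_force": force on the tool from outside, world axes, zero at the start; "torque": the same for the moment, N m; "grip_width": finger opening in m; "finger_force": force on a finger pad.
Only numpy, scipy, OpenCV 4.12 (cv2) and the standard library are available. Lean on these libraries where they do the work, as an engineer would, in place of code of your own. Each camera call takes 0.05 s, during which the arm holds its last target. There are 200 camera calls.

## Working session

There is one attempt and no reset: what is moved stays moved. The work goes in short steps, Python scripts to look and compute and a tool call to move; the robot and the scene stay as the last step left them, time stands still between calls to the robot, and variables do not carry over. Pictures are saved under pics/ and viewed, at most 10 in all, crops included, and the job is handed in when it is done.

Besides the shell and the picture viewer there is one more tool, called after "Emit:" as name(argument=value, ...) on one line, values as JSON. send_rows: Moves the arm, as the interface text tells. Its arguments: {"type":"object","properties":{"commands":{"type":"array"},"gripper":{"type":"number"},"grip_force":{"type":"number"}},"required":["commands"]}

```bash
mkdir -p pics; cat > h.py <<'E'
import numpy as np, cv2, pickle
from bench import state, read_camera, job_done
def snap(name,fn):
    c=read_camera(name); cv2.imwrite('pics/'+fn+'.png',c['frame']); pickle.dump(c,open('pics/'+fn+'.pkl','wb')); return c
def load(fn): return pickle.load(open('pics/'+fn+'.pkl','rb'))
def K(c): return np.array([[c['fx'],0,c['cx']],[0,c['fy'],c['cy']],[0,0,1.]])
def ray(c,uv):
    p=cv2.undistortPoints(np.array([[uv]],float),K(c),np.array(c['dist'],float)).ravel()
    R=cv2.Rodrigues(np.array(c['rvec'],float))[0]; t=np.array(c['tvec'],float).ravel()
    d=R.T@np.array([p[0],p[1],1]); return -R.T@t, d/np.linalg.norm(d)
def onz(c,uv,z):
    o,d=ray(c,uv); return o+d*(z-o[2])/d[2]
def proj(c,P):
    return cv2.projectPoints(np.array(P,float).reshape(-1,1,3),np.array(c['rvec'],float),np.array(c['tvec'],float),K(c),np.array(c['dist'],float))[0].reshape(-1,2)
E
python3 - <<'E'
from h import *
a=snap('scene','s0');b=snap('top','t0')
for n,c in (('s0',a),('t0',b)):
    cv2.imwrite(f'pics/{n}b.png',cv2.resize(c['frame'],(800,600),interpolation=cv2.INTER_CUBIC)); print(n,ray(c,(256,192)))
print(state())
E
```

```text
s0 (array([ 1.00169682, -0.47805057,  0.95459482]), array([-0.49791822,  0.42107817, -0.75813628]))
t0 (array([0.36500261, 0.00396317, 1.21884688]), array([ 0.08520049,  0.01956043, -0.99617181]))
{'time_s': 0.1, 'joint_positions': array([ 1.37723173,  0.50175639, -0.42677135,  1.55132367,  0.22079646,
        1.13830858, -0.21033359]), 'qd': array([ 0.00028815, -0.00320896,  0.00023312, -0.00379304, -0.00124583,
        0.00113137,  0.00012211]), 'tau': array([-9.71718051e-03, -5.67871785e+01, -5.83811134e+00, -2.79915512e+01,
       -6.90801535e-02,  2.41066626e-02,  7.01632894e-05]), 'ee_pos': array([ 0.28634997, -0.58283139,  0.2257865 ]), 'tcp_rot': array([-8.56542823e-04,  9.74036128e-01,  2.26390938e-01, -1.74065489e-04]), 'ft_force': array([-0.82103102,  0.44914649, -0.03718015]), 'torque': array([-0.00038691,  0.01065484,  0.03344749]), 'finger_force': 0.0, 'grip_width': 0.09181106080388354}
```

View pics/t0b.png

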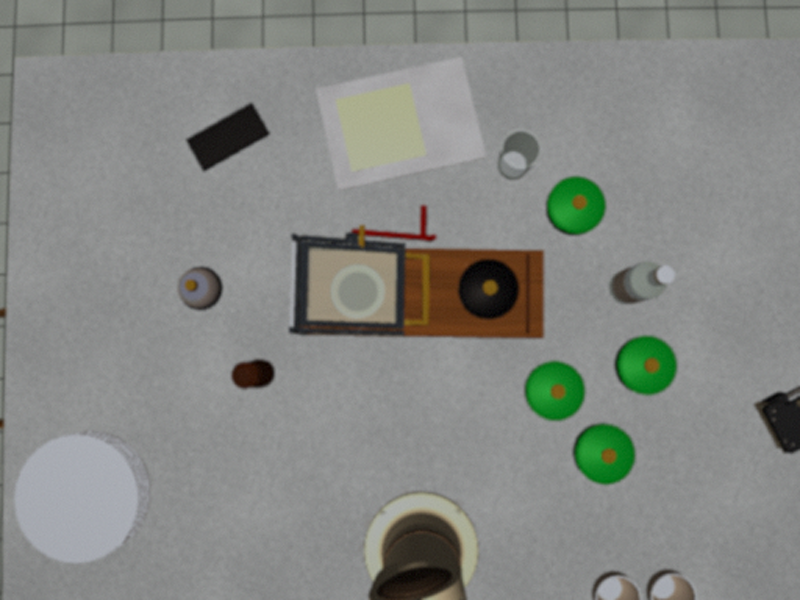

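View pics/s0b.png

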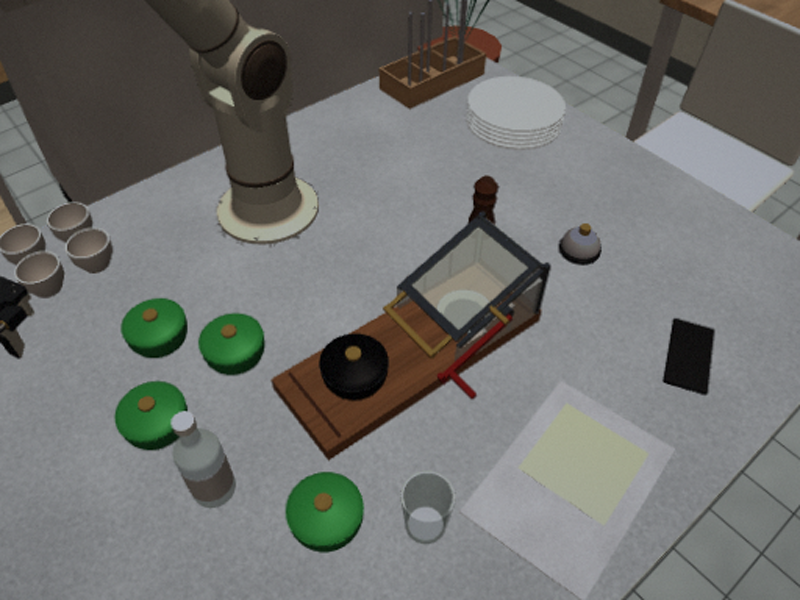

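The top picture (enlarged 800x600) shows the keeper with the lid shut. Its +y runs to picture left (world +y) and its +x to picture up (world +x).
- **Pot:** the only black one is at (489,288) on the deck. The green look-alikes are at (576,205), (646,365), (555,390) and (604,453).
- **Bell:** the dome with the brass plunger is at (191,286), far left.
- **Others:** tumbler (515,160), bottle (650,280), mill (252,374).
- **Keeper parts:** handle bar at (427,290), stay peg at (424,222).

Next I compute the keeper pose and check it with an overlay.

```bash
cat > m.py <<'E'
from h import *
from scipy.optimize import least_squares
c=load('t0'); s=load('s0'); k=.64
f=lambda u,v:np.array([u*k,v*k])
# keeper-frame points & pixels
obs=[(c,(543.5,251),(.083,-.35,.03)),(c,(543.5,337.5),(-.083,-.35,.03)),
     (s,(331,453),(.083,-.35,.03)),(s,(274,382),(-.083,-.35,.03))]
def T(p,P):
    x,y,a=p; P=np.atleast_2d(P); return np.c_[x+np.cos(a)*P[:,0]-np.sin(a)*P[:,1], y+np.sin(a)*P[:,0]+np.cos(a)*P[:,1],P[:,2]]
E
python3 - <<'E'
from m import *
def res(p): return np.concatenate([proj(cc,T(p,P))[0]-f(*uv) for cc,uv,P in obs])
# handle bar ends z .0707 from top; stay knob
r=least_squares(res,[.5,.15,0]); print(r.x,r.fun.round(1))
for n,uv,z in [('hA',(427,255),.0707),('hB',(427,324),.0707),('pegtip',(424,206),.059),('pegbase',(424,236),.059),('bell',(191,286),.065),('potknob',(490,288),.106),('hingeA',(296,237),.15),('hingeB',(294,330),.15)]:
    P=onz(c,f(*uv),z); x,y,a=r.x; d=P-[x,y,0]; print(n,P.round(4),'keeper',(np.cos(a)*d[0]+np.sin(a)*d[1]).round(4),(-np.sin(a)*d[0]+np.cos(a)*d[1]).round(4))
print('bell s',onz(s,f(585,229),.065),'potknob s',onz(s,f(353,353),.106))
print(onz(c,f(515,160),.05),onz(c,f(660,278),.15),onz(c,f(240,374),.13))
fr=cv2.resize(c['frame'][140:225,115:350],None,fx=3.4,fy=3.4,interpolation=cv2.INTER_CUBIC); cv2.imwrite('pics/c1.png',fr)
fr=cv2.resize(s['frame'][130:295,170:370],None,fx=3.6,fy=3.6,interpolation=cv2.INTER_CUBIC); cv2.imwrite('pics/c2.png',fr)
E
```

```text
[ 0.48721656  0.10974076 -0.03161607] [-1.1 -2.1 -0.6 -1.1 -1.4 -0.5 -1.4 -1.3]
hA [ 0.5442 -0.0245  0.0707] keeper 0.0612 -0.1324
hB [ 0.4185 -0.0212  0.0707] keeper -0.0645 -0.1331
pegtip [ 0.6377 -0.0217  0.059 ] keeper 0.1545 -0.1266
pegbase [ 0.5815 -0.0202  0.059 ] keeper 0.0983 -0.1269
bell [0.4989 0.4088 0.065 ] keeper 0.0022 0.2993
potknob [ 0.4775 -0.1328  0.106 ] keeper -0.0021 -0.2428
hingeA [0.5683 0.1994 0.15  ] keeper 0.0782 0.0922
hingeB [0.4102 0.2044 0.15  ] keeper -0.08 0.0922
bell s [0.50627255 0.40572186 0.065     ] potknob s [ 0.481067   -0.13239853  0.106     ]
[ 0.72359333 -0.19508228  0.05      ] [ 0.48311272 -0.41721642  0.15      ] [0.3380715  0.30154388 0.13      ]
```

View pics/c1.png

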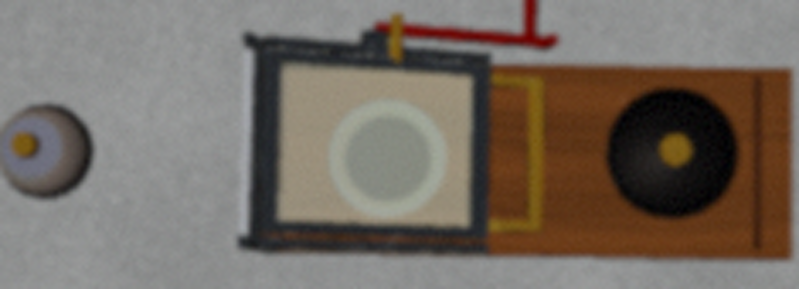

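View pics/c2.png

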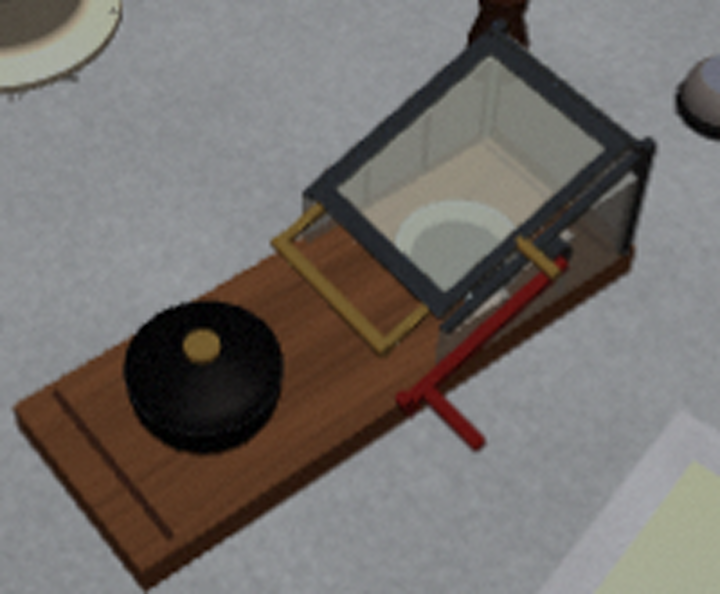

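The crops confirm the black pot with the brass knob on the deck at c1 (675,150). They also show the nest ring at c1 (388,157), the brass handle bar at c1 (537,80)–(534,232) and the red stay's peg at c1 (531,20). I'll refine the pose with these points.

```bash
cat >> m.py <<'E'
g=lambda u,v:np.array([115+(u+.5)/3.4-.5,140+(v+.5)/3.4-.5])
q=lambda u,v:np.array([170+(u+.5)/3.6-.5,130+(v+.5)/3.6-.5])
O=[(c,g(791,70),(.083,-.35,.03)),(c,g(791,258),(-.083,-.35,.03)),(c,g(388,157),(0,0,.03)),
   (s,q(148,587),(.083,-.35,.03)),(s,q(17,407),(-.083,-.35,.03)),(s,q(632,264),(.083,.11,.03))]
E
python3 - <<'E'
from m import *
def res(p): return np.concatenate([proj(cc,T(p,P))[0]-uv for cc,uv,P in O])
r=least_squares(res,[.5,.11,0],loss='soft_l1'); p=r.x; print(p,res(p).round(1))
def tri(a,b):
    (o1,d1),(o2,d2)=ray(c,a),ray(s,b); A=np.c_[d1,-d2]; t=np.linalg.lstsq(A,o2-o1,rcond=None)[0]
    P,Q=o1+t[0]*d1,o2+t[1]*d2; return (P+Q)/2,np.linalg.norm(P-Q)
def kf(P):
    x,y,a=p; d=P-np.array([x,y,0]); return np.array([np.cos(a)*d[0]+np.sin(a)*d[1],-np.sin(a)*d[0]+np.cos(a)*d[1],P[2]]).round(4)
for n,a,b in [('h+',g(541,80),q(383,345)),('h-',g(534,232),q(280,243)),('pegtip',g(531,0),q(480,443)),('pegbase',g(531,38),q(425,388)),('hinge+',g(253,42),q(648,146)),('knob',g(676,149),q(202,345)),('pinout',g(397,20),q(553,272)),('bell',f(191,286),f(585,229))]:
    P,e=tri(a,b); print(n,P.round(4),round(e,4),kf(P))
E
```

```text
[ 0.48832868  0.10810821 -0.03820599] [ 0.2 -1.3  0.3 -0.3 -0.5 -0.5 -1.3 -3.1 -1.   0.4  1.7 -4.2]
h+ [ 0.5433 -0.025   0.0797] 0.0016 [ 0.06   -0.1309  0.0797]
h- [ 0.418  -0.0159  0.068 ] 0.0023 [-0.0655 -0.1266  0.068 ]
pegtip [ 0.6242 -0.0141  0.0398] 0.0155 [ 0.1404 -0.1169  0.0398]
pegbase [ 0.5815 -0.0184  0.0637] 0.0005 [ 0.0979 -0.1228  0.0637]
hinge+ [0.5688 0.2018 0.1487] 0.0031 [0.0768 0.0967 0.1487]
knob [ 0.4799 -0.1323  0.1065] 0.0005 [ 0.0008 -0.2405  0.1065]
pinout [0.5898 0.0907 0.1132] 0.0009 [ 0.102  -0.0135  0.1132]
bell [0.5008 0.4129 0.0564] 0.0027 [0.0008 0.3051 0.0564]
```

Emit:
send_rows(commands=[[0,0,-0.42,0.94],[0,0,-0.42,0.94],[0,0,-0.42,0.94],[0.293,-0.95,0,0],[0.293,-0.95,0,0],[0.293,-0.95,0,0],[0.293,-0.95,0,0],[0.293,-0.95,0,0],[0.293,-0.95,0,0],[0.293,-0.95,0,0],[0.293,-0.95,0,0],[0.293,-0.95,0,0],[0.293,-0.95,0,0],[0,0,0,0],[0,0,0,0]], gripper=60, grip_force=12)

```text
time_s: 1.98
ee_pos: [0.4821, -0.0203, 0.3019]
tcp_rot: [0.0, 1.0, -0.017, -0.001]
ft_force: [0.1, -0.8, 0.5]
grip_width: 0.06
finger_force: 0.0
```

```bash
python3 - <<'E'
from m import *
w=snap('wrist','w1'); st=state(); print(st['time_s'],st['ee_pos'],st['tcp_rot'],st['ft_force'])
cv2.imwrite('pics/w1b.png',cv2.resize(w['frame'],(800,600),interpolation=cv2.INTER_CUBIC)); print(ray(w,(256,192)))
E
```

```text
2.025 [ 0.48207483 -0.02117276  0.3019066 ] [ 2.87406981e-04  9.99831071e-01 -1.83706302e-02 -5.17219608e-04] [ 0.36706169 -0.67103003 -0.47840018]
(array([ 0.55756879, -0.02307173,  0.45914474]), array([-0.2751445 ,  0.0295259 , -0.96094939]))
```

View pics/w1b.png

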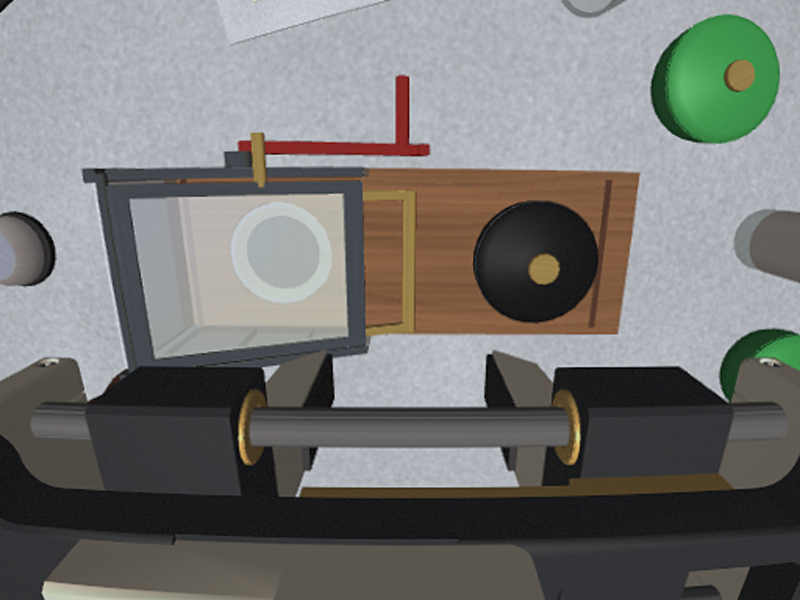

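The wrist view (800x600) is clear. Deck corners are at (638,173) and (618,334), the nest mouth centre at (281,252), and the handle bar runs (409,192)–(408,333). The peg runs (402,77)–(403,145) and the pot knob is at (544,269).

```bash
python3 - <<'E'
from m import *
w=load('w1')
O2=[(f(639,173),(.083,-.35,.03)),(f(618,334),(-.083,-.35,.03)),(f(281,252),(0,0,.03))]
res=lambda p: np.concatenate([proj(w,T(p,P))[0]-uv for uv,P in O2])
p=least_squares(res,[.488,.109,-.035]).x; print(p,res(p).round(1))
def kf(P):
    x,y,a=p; d=P-np.array([x,y,0]); return np.array([np.cos(a)*d[0]+np.sin(a)*d[1],-np.sin(a)*d[0]+np.cos(a)*d[1],P[2]]).round(4)
for n,uv,z in [('h+',(409,193),.0707),('h-',(408,331),.0707),('pegtip',(402,77),.059),('pegbase',(403,143),.059),('knob',(544,268),.106),('hinge+',(92,175),.15),('pin',(257,136),.11)]:
    P=onz(w,f(*uv),z); print(n,P.round(4),kf(P))
E
```

```text
[ 0.48754321  0.1075849  -0.04469502] [ 1.2 -0.6 -0.3  0.4 -0.8  0.4]
h+ [ 0.542  -0.0226  0.0707] [ 0.0602 -0.1276  0.0707]
h- [ 0.4158 -0.0175  0.0707] [-0.0661 -0.1281  0.0707]
pegtip [ 0.6375 -0.0199  0.059 ] [ 0.1555 -0.1206  0.059 ]
pegbase [ 0.5841 -0.0188  0.059 ] [ 0.1021 -0.1219  0.059 ]
knob [ 0.48   -0.1319  0.106 ] [ 0.0031 -0.2396  0.106 ]
hinge+ [0.5683 0.2008 0.15  ] [0.0765 0.0967 0.15  ]
pin [0.5906 0.0912 0.11  ] [ 0.1037 -0.0118  0.11  ]
```

Emit:
send_rows(commands=[[0,0,0.8,0],[0,0,0.8,0],[0,0,0.8,0],[0,0,0.8,0],[0,0,0.6,0],[0,0,0.35,0],[0,0,0,0]])

```text
time_s: 2.9
ee_pos: [0.4833, -0.029, 0.0524]
tcp_rot: [0.004, 1.0, -0.022, -0.0]
ft_force: [5.7, -15.7, -7.6]
grip_width: 0.0599
finger_force: 7.3
```

Emit:
send_rows(commands=[[0,0,0,0],[0,0,0,0],[0,0,0,0],[0,0,0,0]], gripper=0, grip_force=20)

```text
time_s: 3.4
ee_pos: [0.4824, -0.0198, 0.0533]
tcp_rot: [-0.0, 1.0, -0.018, -0.0]
ft_force: [-0.5, 0.4, 0.1]
grip_width: 0.0244
finger_force: 0.0
```

```bash
python3 - <<'E'
import numpy as np
th=np.linspace(0,1.867+.02,21); e=np.deg2rad(-20)+th
y=-.232*np.cos(e); z=.232*np.sin(e)
print(np.c_[-np.diff(y)/.06,-np.diff(z)/.06].round(2).tolist())
r=.135; th=np.linspace(0,2.25,21); e=np.deg2rad(-20)+th
print(np.c_[r*np.diff(np.cos(e))/.06,-r*np.diff(np.sin(e))/.06].round(2).tolist())
E
```

```text
[[0.11, -0.35], [0.08, -0.36], [0.04, -0.36], [0.01, -0.36], [-0.03, -0.36], [-0.06, -0.36], [-0.1, -0.35], [-0.13, -0.34], [-0.16, -0.33], [-0.19, -0.31], [-0.22, -0.29], [-0.24, -0.27], [-0.27, -0.25], [-0.29, -0.22], [-0.31, -0.19], [-0.33, -0.16], [-0.34, -0.13], [-0.35, -0.1], [-0.36, -0.06], [-0.36, -0.03]]
[[0.07, -0.24], [0.05, -0.25], [0.02, -0.25], [-0.01, -0.25], [-0.04, -0.25], [-0.07, -0.24], [-0.09, -0.23], [-0.12, -0.22], [-0.14, -0.21], [-0.17, -0.19], [-0.19, -0.17], [-0.21, -0.15], [-0.22, -0.12], [-0.23, -0.1], [-0.24, -0.07], [-0.25, -0.04], [-0.25, -0.02], [-0.25, 0.01], [-0.25, 0.04], [-0.24, 0.07]]
```

Emit:
send_rows(commands=[[0,0,0,0],[0,0,0,0]])

```text
time_s: 3.65
ee_pos: [0.4825, -0.0199, 0.0533]
tcp_rot: [0.0, 1.0, -0.018, -0.0]
ft_force: [0.9, -1.3, 0.2]
grip_width: 0.0111
finger_force: 20.0
```

Emit:
send_rows(commands=[[0,0.11,-0.35,0],[0,0.08,-0.36,0],[0,0.04,-0.36,0],[0,0.01,-0.36,0],[0,-0.03,-0.36,0],[0,-0.06,-0.36,0],[0,-0.1,-0.35,0],[0,-0.13,-0.34,0],[0,-0.16,-0.33,0],[0,-0.19,-0.31,0]])

```text
time_s: 4.9
ee_pos: [0.4832, 0.0019, 0.2617]
tcp_rot: [0.002, 1.0, -0.019, -0.0]
ft_force: [4.0, -9.5, -8.1]
grip_width: 0.0112
finger_force: 20.0
```

Emit:
send_rows(commands=[[0,-0.22,-0.29,0],[0,-0.24,-0.27,0],[0,-0.27,-0.25,0],[0,-0.29,-0.22,0],[0,-0.31,-0.19,0],[0,-0.33,-0.16,0],[0,-0.34,-0.13,0],[0,-0.35,-0.1,0],[0,-0.36,-0.06,0],[0,-0.3,-0.02,0],[0,0,0,0],[0,0,0,0]])

```text
time_s: 6.4
ee_pos: [0.493, 0.1857, 0.3681]
tcp_rot: [0.001, 1.0, -0.019, 0.004]
ft_force: [-1.3, -6.3, 22.4]
grip_width: 0.0112
finger_force: 20.0
```

```bash
python3 - <<'E'
from h import *
st=state(); print(st['ee_pos'],st['ft_force']); b=np.array(st['ee_pos'])+[0,0,.018]
for hy in (.199,.204): print(np.arctan2(b[2]-.15,hy-b[1])+np.deg2rad(20), np.hypot(b[2]-.15,hy-b[1]))
E
```

```text
[0.49297646 0.18572712 0.36811916] [-1.34297244 -6.34869083 22.37280196]
1.8637086241146839 0.23649191890283103
1.8426277187579054 0.23682516028069986
```

Emit:
send_rows(commands=[[0,0,0,0],[0,0,0,0],[0,0,-0.4,0],[0,0,-0.5,0],[0.45,0.67,0,0],[0.45,0.67,0,0],[0.45,0.67,0,0],[0.45,0.67,0,0],[0.44,0.66,0,0],[0,0,0.9,0],[0,0,0.9,0],[0,0,0.9,0],[0,0,0.9,0],[0,0,0.9,0],[0,0,0.7,0],[0,0,0.4,0],[0,0,0,0]], gripper=45)

```text
time_s: 8.52
ee_pos: [0.6145, -0.0183, 0.0787]
tcp_rot: [-0.0, 1.0, -0.017, -0.003]
ft_force: [0.6, -0.2, 0.9]
grip_width: 0.045
finger_force: 0.0
```

Emit:
send_rows(commands=[[0.07,0,0.3,0],[0,0,0.23,0]])

```text
time_s: 8.78
ee_pos: [0.6223, -0.0189, 0.0497]
tcp_rot: [0.0, 1.0, -0.018, 0.001]
ft_force: [-0.8, 0.6, -1.1]
grip_width: 0.0449
finger_force: 0.0
```

Emit:
send_rows(commands=[[0,0,0,0],[0,0,0,0],[0,0,0,0],[0,0,0,0]], gripper=0)

```text
time_s: 9.28
ee_pos: [0.6217, -0.0194, 0.0503]
tcp_rot: [0.0, 1.0, -0.018, 0.0]
ft_force: [-0.4, 2.8, 2.1]
grip_width: 0.0113
finger_force: 20.0
```

Emit:
send_rows(commands=[[0,0.07,-0.24,0],[0,0.05,-0.25,0],[0,0.02,-0.25,0],[0,-0.01,-0.25,0],[0,-0.04,-0.25,0],[0,-0.07,-0.24,0],[0,-0.09,-0.23,0],[0,-0.12,-0.22,0],[0,-0.14,-0.21,0],[0,-0.17,-0.19,0],[0,-0.19,-0.17,0],[0,-0.21,-0.15,0],[0,-0.22,-0.12,0],[0,-0.23,-0.1,0],[0,-0.24,-0.07,0],[0,-0.25,-0.04,0],[0,-0.25,-0.02,0],[0,-0.25,0.01,0],[0,-0.23,0.04,0],[0,-0.18,0.05,0]])

```text
time_s: 11.78
ee_pos: [0.6283, 0.1483, 0.2257]
tcp_rot: [-0.001, 1.0, -0.017, 0.002]
ft_force: [4.5, 1.0, 5.7]
grip_width: 0.0115
finger_force: 20.0
```

```bash
python3 - <<'E'
from h import *
st=state(); print(st['time_s'],st['ee_pos'],st['ft_force'],st['grip_width'])
a=snap('scene','s2')
cv2.imwrite('pics/s2b.png',cv2.resize(a['frame'][70:310,150:450],(750,600),interpolation=cv2.INTER_CUBIC))
E
```

```text
11.775 [0.62833951 0.14826074 0.22568083] [4.5419628  1.03335515 5.71045364] 0.011510463517455733
```

View pics/s2b.png

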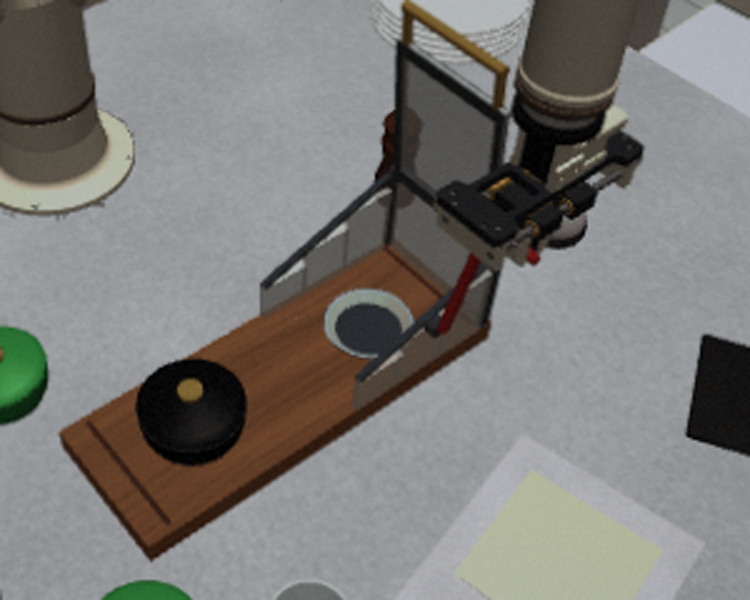

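The scene crop shows the lid standing up, handle at (455,40). The stay is past vertical, in the gripper at (480,265), and the pot is untouched at (190,410). I'll nudge the stay to its stop, release it, and move behind the pot.

Emit:
send_rows(commands=[[0,-0.07,0.03,0],[0,0,0,0]])

```text
time_s: 12.08
ee_pos: [0.6286, 0.1513, 0.2244]
tcp_rot: [-0.0, 1.0, -0.017, 0.002]
ft_force: [1.8, -1.3, 9.9]
grip_width: 0.0112
finger_force: 20.0
```

Emit:
send_rows(commands=[[0,0,0,0],[0,0,0,0],[0,0,-0.4,0],[0,0,-0.9,0],[0,0.7,0,0],[0,0.9,0,0],[-0.2,0.9,0,0],[-0.55,0.9,0,0],[-0.55,0.9,0,0],[-0.55,0.9,0,0],[-0.46,0.94,0,0],[0,0,0,0]], gripper=45)

```text
time_s: 13.58
ee_pos: [0.4732, -0.2165, 0.2988]
tcp_rot: [0.001, 1.0, -0.023, -0.002]
ft_force: [0.9, 0.7, -0.4]
grip_width: 0.0446
finger_force: 0.0
```

```bash
python3 - <<'E'
from m import *
st=state(); print(st['time_s'],st['ee_pos'],st['joint_positions'][6],st['ft_force'])
a=snap('scene','s3');t=snap('top','t3')
u=cv2.resize(a['frame'][60:260,190:390],(400,400),interpolation=cv2.INTER_CUBIC);v=cv2.resize(t['frame'][120:240,140:290],(400,320),interpolation=cv2.INTER_CUBIC)
cv2.imwrite('pics/s3b.png',np.hstack([u,np.pad(v,((0,80),(0,0),(0,0)))]))
E
```

```text
13.575 [ 0.47321861 -0.21648343  0.29882204] -1.3927066382141169 [ 0.92273418  0.65466041 -0.42070869]
```

View pics/s3b.png

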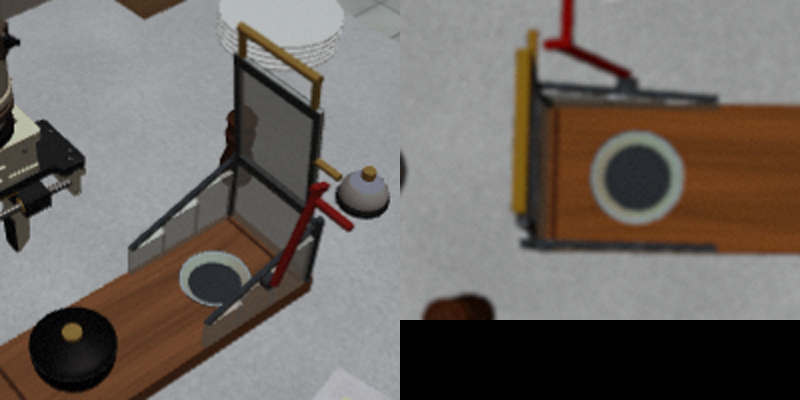

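The left half shows the red stay leaning on its stop at (300,235) with the lid still fully raised above it. The right half gives the nest centre at (638,178). Now I turn the gripper a quarter turn.

Emit:
send_rows(commands=[[0,0,0,-1]])

```text
time_s: 13.8
ee_pos: [0.4777, -0.2086, 0.2997]
tcp_rot: [-0.001, 0.997, 0.073, -0.0]
ft_force: [1.0, -0.2, 0.9]
grip_width: 0.0448
finger_force: 0.0
```

```bash
python3 - <<'E'
from m import *
st=state(); print(st['ee_pos'],st['joint_positions'],st['tcp_rot'])
t=load('t3'); 
uv=np.array([140+238.5*150/400,120+178.5*120/320]);print('nest top',onz(t,uv,.03))
E
```

```text
[ 0.47769338 -0.20860994  0.2997379 ] [ 1.01029599  0.24105102 -0.75842447  1.7741065   0.17603991  1.19681707
 -1.22348196] [-6.53500707e-04  9.97343782e-01  7.28350668e-02 -8.24277369e-05]
nest top [0.48349801 0.10485561 0.03      ]
```

Emit:
send_rows(commands=[[0,0,0,-1],[0,0,0,-1],[0,0,0,-1],[0,0,0,-1],[0,0,0,-1],[0,0,0,-1],[0,0,0,-1],[0,0,0,-1],[-0.05,0,0.7,0],[0,0,0.7,0],[0,0,0.7,0],[0,0,0.7,0],[0,0,0.7,0],[0,0,0.4,0],[0,0,0,0],[0,0,0,0]])

```text
time_s: 15.8
ee_pos: [0.4784, -0.2125, 0.0668]
tcp_rot: [0.0, 0.719, 0.695, 0.001]
ft_force: [-0.2, -0.4, 0.2]
grip_width: 0.0453
finger_force: 0.0
```

Emit:
send_rows(commands=[[0.2,0,0,0],[0.15,0,0,0],[0.15,0,0,0],[0.2,0,0,0],[0.25,0,0,0],[0.25,0,0,0],[0.25,0,0,0],[0.25,0,0,0],[0.25,0,0,0],[0.25,0,0,0],[0.25,0,0,0],[0.25,0,0,0],[0.2,0,0,0],[0.2,0,0,0],[0.1,0,0,0],[0,0,0,0]])

```text
time_s: 17.8
ee_pos: [0.4839, -0.0211, 0.0659]
tcp_rot: [-0.0, 0.719, 0.695, 0.0]
ft_force: [0.1, -0.8, -0.6]
grip_width: 0.045
finger_force: 0.0
```

```bash
python3 - <<'E'
from m import *
st=state(); print(st['time_s'],st['ee_pos'],st['ft_force'])
a=snap('wrist','w4')
cv2.imwrite('pics/w4b.png',cv2.resize(a['frame'],(800,600),interpolation=cv2.INTER_CUBIC))
E
```

```text
17.8 [ 0.48390838 -0.02112251  0.06593857] [ 0.09029448 -0.8472663  -0.57999588]
```

View pics/w4b.png

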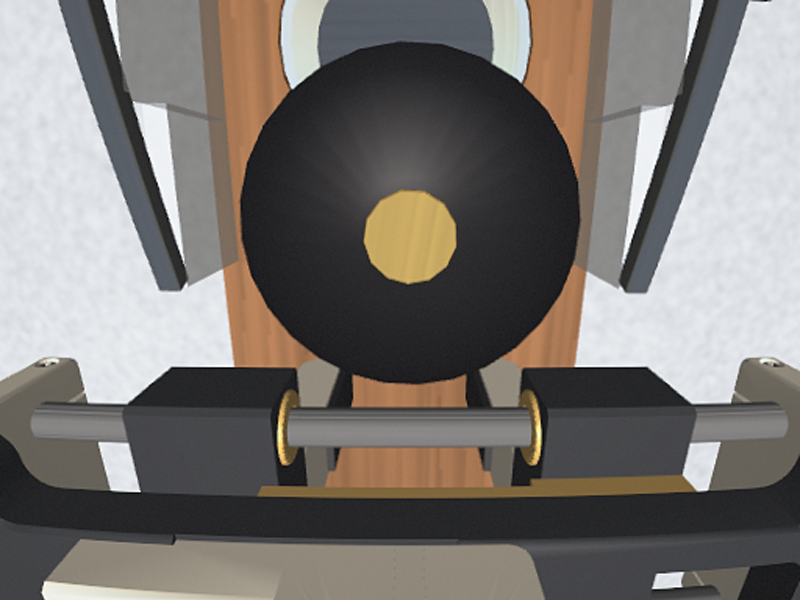

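The wrist view shows the pot cradled and upright, knob at (410,237). Ahead is the nest mouth, its edges at (280,40) and (531,40), so the pot is in line.

```bash
python3 - <<'E'
from m import *
w=load('w4'); print(onz(w,f(410,237),.106), onz(w,f(280,40),.03), onz(w,f(531,40),.03))
E
```

```text
[0.48532917 0.03900172 0.106     ] [0.43573195 0.11011809 0.03      ] [0.53646458 0.10676914 0.03      ]
```

Emit:
send_rows(commands=[[0.08,0,0,0],[0.08,0,0,0],[0.08,0,0,0],[0.08,0,0,0],[0.08,0,0,0],[0.08,0,0,0],[0.08,0,0,0],[0.08,0,0,0],[0.08,0,0,0],[0.08,0,0,0],[0.08,0,0,0],[0.08,0,0,0],[0.08,0,0,0],[0,0,0,0],[0,0,0,0]])

```text
time_s: 19.73
ee_pos: [0.4861, 0.0403, 0.0659]
tcp_rot: [0.0, 0.72, 0.694, -0.0]
ft_force: [-0.3, 1.2, 0.0]
grip_width: 0.0451
finger_force: 0.0
```

```bash
python3 - <<'E'
from m import *
st=state(); print(st['time_s'],st['ee_pos'],st['ft_force'])
a=snap('wrist','w5'); b=snap('scene','s5')
u=cv2.resize(a['frame'][:300],(400,234)); v=cv2.resize(b['frame'][60:260,190:390],(400,400),interpolation=cv2.INTER_CUBIC)
cv2.imwrite('pics/w5b.png',np.hstack([np.pad(u,((0,166),(0,0),(0,0))),v]))
E
```

```text
19.725 [0.48609631 0.04034638 0.06592117] [-0.31194447  1.22886542  0.04107772]
```

View pics/w5b.png

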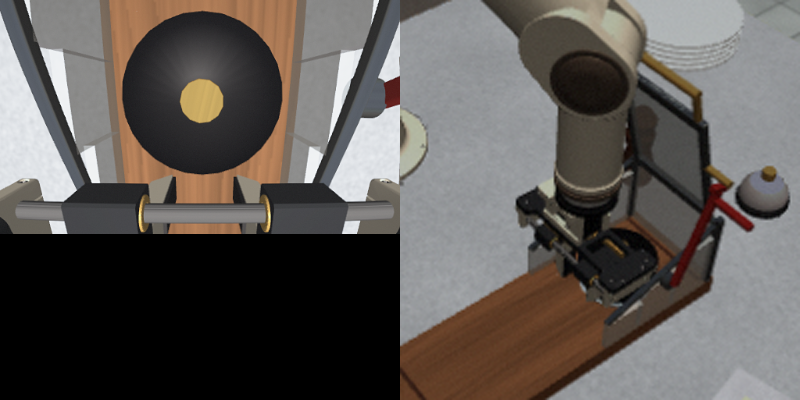

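The pot has slid ahead and off the fingers, knob at left-half (202,100), and it covers the nest. The contact force is about zero. I'll back off and check that it's seated.

Emit:
send_rows(commands=[[-0.4,0,0,0],[-0.6,0,0,0],[-0.6,0,-0.6,0],[-0.3,0,-0.8,0],[0,0,0,0]])

```text
time_s: 20.45
ee_pos: [0.4844, -0.0761, 0.1529]
tcp_rot: [0.003, 0.721, 0.693, 0.001]
ft_force: [-0.0, -0.5, -1.2]
grip_width: 0.0451
finger_force: 0.0
```

```bash
python3 - <<'E'
from m import *
w=load('w5'); print('knob', onz(w,(202*1.28,100*1.282),.095))
st=state(); print(st['time_s'],st['ee_pos'])
a=snap('wrist','w6'); b=snap('top','t6'); s6=snap('scene','s6')
# knob centroid (brass) in each view
def knob(c,P):
    u,v=proj(c,P)[0]; h=cv2.cvtColor(c['frame'],cv2.COLOR_BGR2HSV); m=cv2.inRange(h,(15,90,70),(35,255,255))
    r=30 if c is a else 9; z=np.zeros_like(m); z[max(0,int(v)-r):int(v)+r,max(0,int(u)-r):int(u)+r]=1; ys,xs=np.nonzero(m*z); return (xs.mean(),ys.mean(),len(xs),u,v)
for z in (.095,.106):
  for c_ in (a,b,s6):
    k_=knob(c_,[.487,.1075,.095]); print(z,np.round(k_,1),onz(c_,k_[:2],z).round(4))
i=[cv2.resize(a['frame'],(400,300)),cv2.resize(s6['frame'][100:250,190:390],(400,300),interpolation=cv2.INTER_CUBIC)]
cv2.imwrite('pics/w6b.png',np.hstack(i))
E
```

```text
knob [0.48618211 0.10957281 0.095     ]
20.45 [ 0.48443026 -0.07607669  0.15286769]
0.095 [254.5 315.  420.  255.5 -51.4] [ 0.4735 -0.18    0.095 ]
0.095 [225.8 183.6  74.  226.4 183.4] [0.4866 0.1092 0.095 ]
0.095 [299.3 183.1  55.  299.1 183.3] [0.4868 0.1086 0.095 ]
0.106 [254.5 315.  420.  255.5 -51.4] [ 0.4741 -0.1707  0.106 ]
0.106 [225.8 183.6  74.  226.4 183.4] [0.4854 0.1082 0.106 ]
0.106 [299.3 183.1  55.  299.1 183.3] [0.4934 0.1011 0.106 ]
```

View pics/w6b.png

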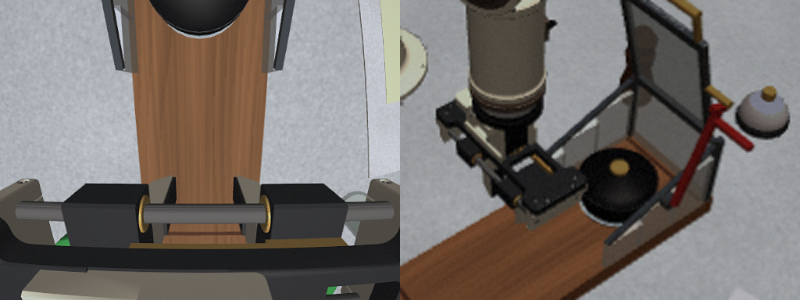

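The top and scene views put the knob at (0.4867, 0.109) when its height is taken as 95 mm, and disagree by about 10 mm at 106 mm. So the pot is seated on the nest axis, and the picture shows it upright with the lid propped. Next is over the lid to the bell.

Emit:
send_rows(commands=[[-0.3,0,-0.9,0],[0,0,-0.9,0],[0,0,-0.9,0],[0,0,-0.9,0],[0,0,-0.9,0],[0,0,-0.5,0],[0,0,-0.2,0],[0,0,0,0]], gripper=0)

```text
time_s: 21.6
ee_pos: [0.4813, -0.0911, 0.461]
tcp_rot: [-0.001, 0.719, 0.695, -0.0]
ft_force: [0.2, 0.6, 0.7]
grip_width: 0.0006
finger_force: 0.0
```

Emit:
send_rows(commands=[[0.7,0,0,0],[0.8,0,0,0],[0.8,0,0,0],[0.8,0,0,0],[0.8,0,0,0],[0.8,0,0,0],[0.8,0,0,0],[0.8,0,0,0],[0.8,0,0,0],[0.8,0,0,0],[0.5,0,0,0],[0,0,0.6,0],[0,0,0.8,0],[0,0,0.8,0],[0,0,0.6,0],[0,0,0,0]])

```text
time_s: 23.6
ee_pos: [0.4972, 0.41, 0.2886]
tcp_rot: [-0.0, 0.719, 0.695, -0.005]
ft_force: [-0.1, 0.2, 1.1]
grip_width: 0.0004
finger_force: 0.0
```

```bash
python3 - <<'E'
from m import *
st=state(); print(st['time_s'],st['ee_pos'],st['tcp_rot'],st['ft_force'])
w=snap('wrist','w7'); h=cv2.cvtColor(w['frame'],cv2.COLOR_BGR2HSV); u,v=proj(w,[.501,.409,.065])[0]; print(u,v)
m=cv2.inRange(h,(15,90,70),(35,255,255)); n,l,S,C=cv2.connectedComponentsWithStats(m)
for i in range(1,n):
    if S[i,4]>60: print(S[i],C[i].round(1),onz(w,C[i],.065).round(4))
E
```

```text
23.6 [0.49723995 0.41001924 0.28861064] [-2.69139252e-04  7.18990986e-01  6.95004527e-01 -4.53842802e-03] [-0.05052598  0.20034027  1.05844151]
265.7864019829644 168.82400390719306
[259 158  15  16 185] [266.  165.3] [0.5014 0.4139 0.065 ]
[253 252   4  46 155] [254.5 276.2] [0.4786 0.2396 0.065 ]
[267 252   4  46 154] [268.6 275.5] [0.5006 0.2401 0.065 ]
[  89  307  281   11 2067] [249.1 313. ] [0.467  0.1694 0.065 ]
```

Emit:
send_rows(commands=[[0.03,0.07,0.8,0],[0,0,0.8,0],[0,0,0.8,0],[0,0,0.8,0],[0,0,0.4,0],[0,0,0,0]])

```text
time_s: 24.4
ee_pos: [0.5031, 0.4139, 0.0775]
tcp_rot: [-0.0, 0.719, 0.695, -0.001]
ft_force: [-0.3, 0.3, 0.2]
grip_width: 0.0005
finger_force: 0.0
```

Emit:
send_rows(commands=[[0,0,0.05,0],[0,0,0.05,0],[0,0,0.05,0],[0,0,0,0]])

```text
time_s: 24.9
ee_pos: [0.5036, 0.4138, 0.0691]
tcp_rot: [0.0, 0.72, 0.694, 0.0]
ft_force: [-0.3, 0.3, -0.4]
grip_width: 0.0002
finger_force: 0.0
```

Emit:
send_rows(commands=[[0,0,0.06,0],[0,0,0.06,0],[0,0,0.04,0],[0,0,0,0],[0,0,0,0]])

```text
time_s: 25.52
ee_pos: [0.5037, 0.4141, 0.0597]
tcp_rot: [0.0, 0.72, 0.694, 0.0]
ft_force: [-0.4, -1.3, 4.6]
grip_width: 0.0006
finger_force: 2.3
```

Emit:
send_rows(commands=[[0,0,0.03,0],[0,0,0.02,0],[0,0,0,0]])

```text
time_s: 25.9
ee_pos: [0.5038, 0.4143, 0.059]
tcp_rot: [0.001, 0.72, 0.694, 0.0]
ft_force: [-4.1, -6.0, 20.9]
grip_width: 0.0004
finger_force: 10.2
```

At the bottom stop (21 N), so the bell is pressed. Backing off.

Emit:
send_rows(commands=[[0,0,-0.3,0],[0,0,-0.8,0],[0,0,-0.8,0],[0,0,-0.5,0],[0,0,0,0],[0,0,0,0],[0,0,0,0],[0,0,0,0]])

```text
time_s: 26.9
ee_pos: [0.5031, 0.4134, 0.1991]
tcp_rot: [-0.0, 0.719, 0.695, -0.001]
ft_force: [-0.7, -1.6, -0.3]
grip_width: 0.0004
finger_force: 0.0
```

```bash
python3 - <<'E'
from m import *
st=state(); print(st['time_s'],st['ee_pos'],st['ft_force'])
s8=snap('scene','s8')
cv2.imwrite('pics/s8b.png',cv2.resize(s8['frame'],(800,600),interpolation=cv2.INTER_CUBIC))
E
```

```text
26.9 [0.50305085 0.41343454 0.19911886] [-0.71690241 -1.61927623 -0.26203771]
```

View pics/s8b.png

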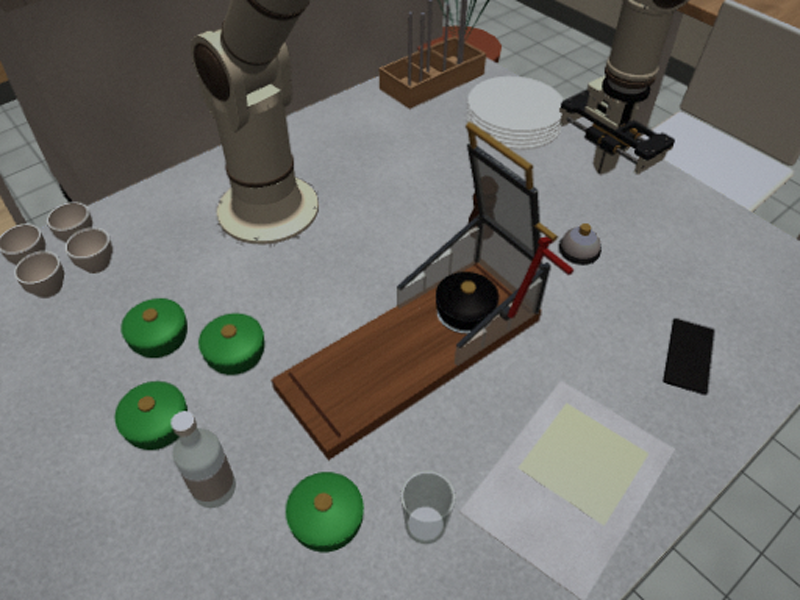

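The picture shows the pot upright in the nest at (467,300), the lid propped on the red stay at (540,245), and the bell's plunger up at (585,229). The bottle and tumbler are where they stood and the robot is clear, so I'm handing in.

```bash
python3 -c "
from bench import job_done; print(job_done())"
```

```text
the job is handed in; nothing more can be done
None
```

I handed the job in at about 27 s of the 72 s. By the force readings and camera views, the lid is up and propped on the stay, the pot is seated upright in the nest, and the bell was pressed and released. The bottle and tumbler look unmoved; the mill was mostly hidden behind the lid in the last picture, and the hand-in gave no verdict.

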